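# Set up the sample tower and the reference for a diffraction run

## Task

Get both diffractometer stages ready for a measurement, in this order. On the square stage build the sample tower: the square riser block centred and with its edges parallel to the stage's top plate, then the solid round spacer centred on the riser, then the small porcelain dish centred and upright on the spacer; after that lay the flat open collar centred on the round turntable and stand the stemmed reference standard inside it, stem up. Leave the jar, the V-block, the plate and everything else where they are.

Things in the scene. Friction and masses are not known exactly. Their poses are not given: they have to be found in the camera images.
- stage: TARGET, fixed. Low motorised stage: black base 110 x 110 mm, on it a square bare-metal top plate 90 x 90 mm whose upper face is 45 mm above the table. A dark motor (40 mm tall) sticks out 45 mm from the middle of its -x side. Origin: centre of the underside, on the table; z up, x and y parallel to the top plate's edges.
- turntable: TARGET, fixed. Low rotary table: black square base 110 x 110 x 22 mm carrying a round bare-metal disc 100 mm in diameter whose flat upper face is 45 mm above the table. Origin: centre of the underside, on the table, under the disc's centre; z up.
- riser: Loose solid aluminium block, square, 56 x 56 mm and 32 mm tall, about 0.27 kg, lying flat on the table. Origin: centre of the underside; z up, x and y along its edges (turned up to 43 degrees at the start).
- spacer: Loose solid steel disc, 48 mm in diameter, 24 mm tall, flat top without a hole, about 0.3 kg, lying flat on the table. Origin: centre of the underside; z up.
- dish: Loose small white porcelain dish, straight-sided and open at the top, 45 mm outer diameter, 24 mm tall, wall 4 mm, floor 5 mm, foot 41 mm in diameter, about 0.05 kg, standing upright on the table. Origin: centre of the underside; z up.
- collar: Loose flat aluminium ring, outer diameter 56 mm, round through-hole of 40 mm, 14 mm tall, about 0.06 kg, lying flat on the table. Origin: on the axis, at the underside; z up.
- standard: Loose steel reference standard: round foot 34 mm in diameter and 10 mm thick, with an upright stem 14 mm in diameter rising from its centre to 52 mm above the underside; about 0.12 kg, standing on the table stem up. The foot fits the collar's hole with 3 mm to spare all round. Origin: centre of the underside; z up, along the stem.
- jar: Bystander, loose, leave alone: amber glass jar with a white cap, 44 mm in diameter, 60 mm tall. Origin: centre of the underside.
- vblock: Bystander, loose, leave alone: dark steel block 45 x 36 mm and 32 mm tall, with a slot 16 mm wide along its top. Origin: centre of the underside; x along the slot.
- plate: Bystander, loose, leave alone: blue and white porcelain plate lying flat, 150 mm in diameter, 15 mm tall. Origin: centre of the underside.
Not all that is in view belongs to the job. What is shaped like the turntable but blue is not meant.

How it is judged:
By the outcome, as a careful person would: the job done as asked, in the order asked, and still so for the second after the job is handed in, with the robot touching nothing.
It also fails if it takes over 144 s, if anything falls off the work surface, if the arm or the gripper's body presses on something with over 40 N, if the wrist force passes 120 N, or if a joint passes its speed limit or range.

## Robot

A 6-joint arm with a two-finger parallel gripper is mounted at the origin on the work surface. World frame = base frame: x ahead of the robot, y to its left, z up, the work surface at z = 0. Lengths are in mm, angles in rad, forces in N, time in s.
With the tool pointing down it reaches from about 400 to 925 mm from the base axis. Payload 12.5 kg.
Tool frame: the origin (TCP) lies midway between the tips of the shut fingers; the grasp point (between the pads) lies 19 mm behind it (env.grip_depth is the distance from the TCP to the grasp point, in mm); z points along the fingers, y is the line along which they close (so a half turn about z gives the same grasp; the last joint's range is limited). The gripper opens to 95 mm and grips with 3 to 60 N. Pads are 20 mm wide; open, the fingers measure 119 mm over their backs; the gripper's body (75 mm by 180 mm) begins 59 mm behind the grasp point.
Start: joints at [1.118, 0.491, 1.559, -0, 1.092, -0.106], TCP at [212.415, 587.815, 214.661] pointing down, gripper open.
Joint ranges: [-3.1, 3.1], [-0.84, 2.19], [0.05, 2.79], [-1.13, 4.28], [0.06, 2.93], [-2.69, 2.69]. Speed limits (rad/s): [2.22, 2.22, 2.79, 3.14, 3.14, 3.14].

## Interface

Orientations are given as [roll, pitch, yaw] about the fixed x, y, z axes, in that order (R = Rz(yaw) Ry(pitch) Rx(roll)).
In Python, from cell import monitor, viewer, order, env gives the robot as it stands.
- The arm moves only by the tool move_arm, never from a script. Its argument "moves" is one flat list of numbers, 4 for each row, row after row: the shift along the tool's x, y, z normalised to -1 to 1, where 1 is 0.15 m, then the turn about the tool's z normalised to -1 to 1, where 1 is pi/2 rad. A call has 1 to 10 rows; each row shifts and turns the commanded pose from where the row before left it, along the tool's axes as they then stand; what a row does not reach is not made up. A row lasts 1/8 s, in which the tool goes at most 62.5 mm and 10.7 degrees, less where a joint would pass 70% of its speed; a pose out of reach is approached as far as the arm can. A call with a number of a shift or a turn outside -1 to 1 is refused whole. A call with a gripper value outside its range is refused whole. "claw" is the finger opening in mm, from 0 to 95.1, set as the call begins (left out, the last holds). The fingers move at their own pace and stop on an object; the grip force is fixed at half the most. Time passes only in rows, so rows that do not move let the fingers close. It gives the time, the measured TCP pose, the force, the opening and the grip force at its end, in the units of the state.
- monitor.state(): the state, without advancing time (a new reading comes with each control period).
- viewer.read_camera(name): name is "side" or "top"; returns the picture (420x560x3 uint8, red, green, blue); there is no depth.
- viewer.camera_info(name): a dict with "K" (3x3 intrinsics, pixels), "camera_from_world" (4x4, takes a point from world to camera coordinates). Camera axes: x right, y down, z forward; pixel columns grow to the right and rows downward; lengths in mm; the calibration is good to about 2 mm. A picture is of the moment at which its call begins. camera_info takes no time and is no camera call.
- order.job_done(): hands the job in; it is judged then, once.
The state is a dict: "t": time; "joints": joint angles; "qvel": joint speeds; "tau": joint torques, N m; "eef_pos": TCP position; "tcp_rot": TCP orientation; "ft_force": force on the tool from outside, world axes, zero at the start; "moment": the same for the moment, N m; "opening": opening from 0.0 (shut) to 1.0 (fully open); "grip_force": force on a finger pad.
Only numpy, scipy, OpenCV 4.12 (cv2) and the standard library are available. Lean on these libraries where they do the work, as an engineer would, in place of code of your own. Each camera call takes 0.05 s, during which the arm holds its last target. There are 200 camera calls.

## Working session

There is one attempt and no reset: what is moved stays moved. The work goes in short steps, Python scripts to look and compute and a tool call to move; the robot and the scene stay as the last step left them, time stands still between calls to the robot, and variables do not carry over. Pictures are saved under pics/ and viewed, at most 14 in all, crops included, and the job is handed in when it is done.

Besides the shell and the picture viewer there is one more tool, called after ">>>" in YAML: its name, and indented under it one key for each argument. move_arm: Moves the arm, as the interface text tells. Scaled input: -1 to 1 covers 0.15 m each way for a shift and pi/2 rad each way for a turn. Its arguments: {"type":"object","properties":{"moves":{"type":"array"},"claw":{"type":"number"}},"required":["moves"]}

```bash
mkdir -p pics; ls
python3 - <<'E'
from cell import monitor, viewer, order, env
import cv2,numpy as np
for n in("top","side"):
    im=viewer.read_camera(n); cv2.imwrite(f"pics/{n}0.png",im[:,:,::-1])
    c=viewer.camera_info(n);print(n,np.round(c["K"],2).tolist(),np.round(c["camera_from_world"],4).tolist())
print(monitor.state(),env.grip_depth)
E
```

```text
pics
top [[504.13, 0.0, 283.47], [0.0, 504.13, 204.2], [0.0, 0.0, 1.0]] [[-0.0167, -0.9999, -0.003, 9.1818], [-0.9913, 0.0169, -0.1306, 533.039], [0.1307, 0.0008, -0.9914, 992.3154], [0.0, 0.0, 0.0, 1.0]]
side [[384.81, 0.0, 270.78], [0.0, 384.81, 217.49], [0.0, 0.0, 1.0]] [[-0.9997, -0.0105, -0.0202, 508.9416], [0.0077, 0.68, -0.7331, 50.6559], [0.0214, -0.7331, -0.6798, 863.847], [0.0, 0.0, 0.0, 1.0]]
{'t': 0.1, 'joints': array([ 1.11842667e+00,  4.91492936e-01,  1.55941535e+00,  1.51803116e-05,
        1.09170039e+00, -1.05579017e-01]), 'qvel': array([-6.24137939e-04, -1.44996184e-03, -1.92244892e-03,  8.59319781e-04,
       -5.39351068e-05,  3.60941269e-04]), 'tau': array([ 2.28451849e-03, -6.13627052e+01, -2.58606827e+01,  6.94058253e-02,
        4.71005717e-02, -5.81433346e-05]), 'eef_pos': array([212.2884214 , 587.59996953, 214.11488255]), 'tcp_rot': array([-3.14058370e+00, -1.20460984e-04,  2.79479494e+00]), 'ft_force': array([-0.14741097, -0.06598307,  0.32061919]), 'moment': array([-0.00513084,  0.04777048,  0.07860041]), 'grip_force': 0.0, 'opening': 0.9986870503503115} 18.8
```

View pics/top0.png

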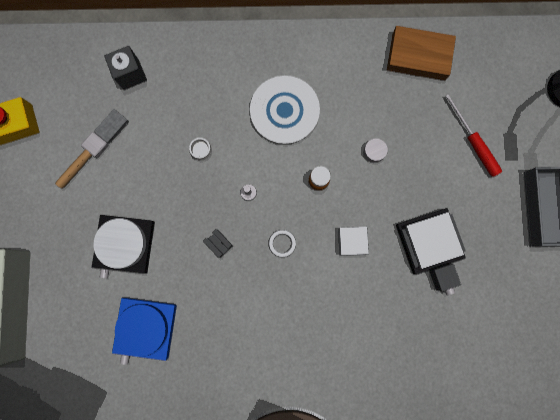

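View pics/side0.png

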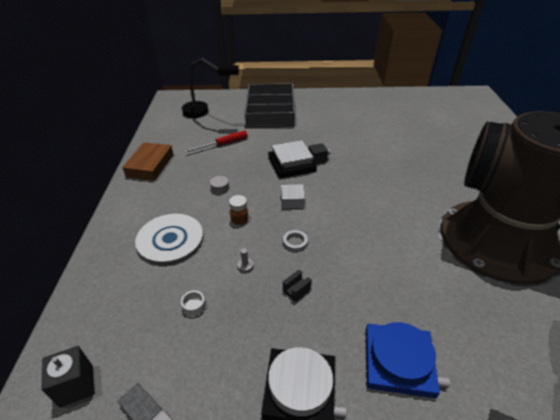

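Candidates (top pixels):
- **Riser:** the square at (353,241), or the V-block at (218,243).
- **Spacer:** the grey disc at (376,150), or the jar cap at (319,178).
- **Dish:** the white cup at (200,148), or the collar at (282,244).
- **Standard:** the stem at (248,192), or the black cube with a knob at (125,65).
- **Turntable:** the metal disc at (120,244); the blue one at (145,330) is not meant.
- **Stage:** the metal plate at (435,240).

I'll check these in one close crop.

```bash
cat > h.py <<'E'
import numpy as np,cv2
from cell import monitor, viewer, order, env
def proj(n,P):
    c=viewer.camera_info(n);K=np.array(c["K"]);T=np.array(c["camera_from_world"])
    q=np.atleast_2d(P)@T[:3,:3].T+T[:3,3];q=q@K.T;return q[:,:2]/q[:,2:]
def back(n,uv,z):
    c=viewer.camera_info(n);K=np.array(c["K"]);T=np.array(c["camera_from_world"]);R=T[:3,:3]
    uv=np.atleast_2d(uv).astype(float);d=np.c_[uv,np.ones(len(uv))]@np.linalg.inv(K).T@R
    o=-R.T@T[:3,3];return (o+d*((z-o[2])/d[:,2])[:,None])[:,:2]
def mosaic(im,pts,out,s=4,w=66,h=50,cols=3):
    t=[]
    for u,v in pts:
        c=cv2.getRectSubPix(im,(w,h),(u,v));c=cv2.resize(c,None,fx=s,fy=s,interpolation=cv2.INTER_CUBIC)
        for k in range(0,w,10):cv2.line(c,(k*s,0),(k*s,4),(0,255,0),1)
        for k in range(0,h,10):cv2.line(c,(0,k*s),(4,k*s),(0,255,0),1)
        cv2.putText(c,f"{u},{v}",(8,h*s-6),0,.45,(0,255,255),1);cv2.rectangle(c,(0,0),(w*s-1,h*s-1),(0,0,255),1);t.append(c)
    while len(t)%cols:t.append(0*t[0])
    cv2.imwrite(out,np.vstack([np.hstack(t[i:i+cols]) for i in range(0,len(t),cols)]))
E
python3 - <<'E'
from h import *
im=cv2.imread("pics/top0.png")
P=[(353,241),(376,150),(200,148),(282,244),(248,192),(319,178),(218,243),(436,240),(122,244)]
mosaic(im,P,"pics/m0.png")
g=cv2.cvtColor(im,cv2.COLOR_BGR2GRAY)
for nm,(u,v),z,th in[("riser",P[0],32,170),("spacer",P[1],24,150),("dish",P[2],24,150),("collar",P[3],14,150),("standard",P[4],52,150),("stage",P[7],45,150),("tt",P[8],45,140)]:
    r=40;x0,y0=u-r,v-r;c=(g[y0:v+r,x0:u+r]>th).astype(np.uint8)
    k,l,st,ce=cv2.connectedComponentsWithStats(c)
    j=1+np.argmax(st[1:,4]);cn,_=cv2.findContours((l==j).astype(np.uint8),cv2.RETR_EXTERNAL,cv2.CHAIN_APPROX_NONE)
    q=cn[0][:,0]+[x0,y0]; W=back("top",q,z).astype(np.float32)
    rc=cv2.minAreaRect(W);el=cv2.fitEllipse(W)
    print(nm,g[v-1:v+2,u-1:u+2].mean(),st[j,4],"rect",np.round(rc[0],1),np.round(rc[1],1),round(rc[2],1),"ell",np.round(el[0],1),np.round(el[1],1))
E
```

```text
riser 190.77777777777777 701 rect [ 457.6 -140.7] [52.7 54.1] 1.2 ell [ 457.7 -140.5] [60.1 62.2]
spacer 179.22222222222223 375 rect [ 647.6 -195. ] [46.  42.8] 89.0 ell [ 647.6 -195.1] [43.8 44.8]
dish 190.66666666666666 276 rect [658.3 174.9] [43.1 41.9] 0.2 ell [657.6 174.7] [42.  42.5]
collar 126.33333333333333 237 rect [455.4   4.6] [52.4 52.4] 44.0 ell [455.3   4.3] [52.3 52.5]
standard 85.44444444444444 124 rect [556.8  71. ] [28.1 28.5] 89.0 ell [556.8  70.6] [26.1 27.9]
stage 188.0 1975 rect [ 454.4 -300.7] [88.6 88.5] 16.9 ell [ 454.4 -300.7] [102.6 103.1]
tt 183.88888888888889 1916 rect [459.5 333.2] [98.5 95.8] 89.0 ell [459.2 332.8] [96.4 97.5]
```

View pics/m0.png

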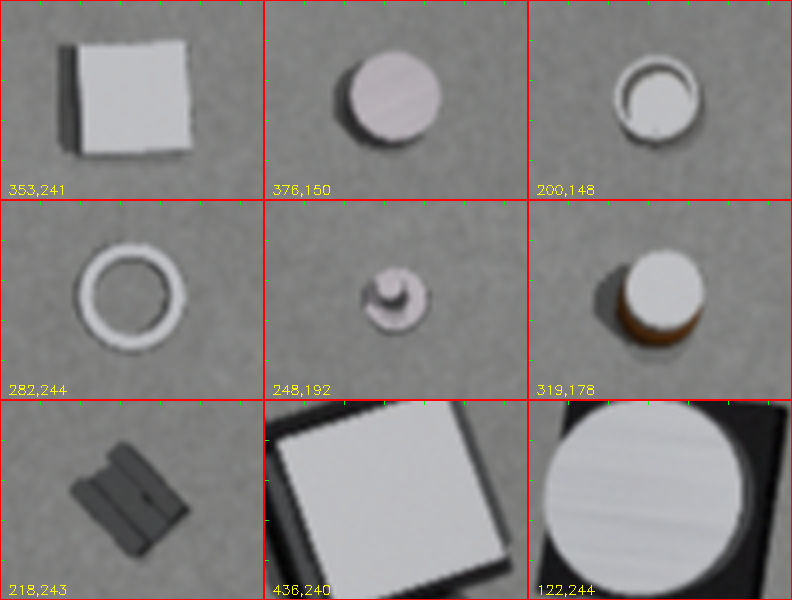

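The crop confirms each choice. Next I'll refine the positions to sub-pixel and write a move planner.

```bash
cat >> h.py <<'E'
def fit(n,im,uv,z,r=40,s=8,kind="ell",th=None):
    u,v=uv;g=cv2.cvtColor(im,cv2.COLOR_BGR2GRAY)
    c=cv2.getRectSubPix(g,(2*r+1,2*r+1),(u,v));c=cv2.resize(c,None,fx=s,fy=s,interpolation=cv2.INTER_CUBIC)
    k,l,st,ce=cv2.connectedComponentsWithStats((c>th).astype(np.uint8));j=1+np.argmax(st[1:,4])
    cn,_=cv2.findContours((l==j).astype(np.uint8),cv2.RETR_EXTERNAL,cv2.CHAIN_APPROX_NONE)
    q=max(cn,key=len)[:,0];W=back(n,(q+.5)/s-.5-r+[u,v],z).astype(np.float32)
    f=cv2.minAreaRect(W) if kind=="rect" else cv2.fitEllipse(W)
    m=cv2.moments(W);print(kind,np.round(f[0],1),np.round(f[1],1),round(f[2],1),"mom",round(m["m10"]/m["m00"],1),round(m["m01"]/m["m00"],1));return f
def plan(x,y,z,yawdeg):
    s=monitor.state();p=s["eef_pos"];yw=np.degrees(s["tcp_rot"][2])
    t=(yw-yawdeg+180)%360-180
    a=np.radians(yawdeg);d=np.array([x,y,z])-p
    def tl(a):return np.array([np.cos(a)*d[0]+np.sin(a)*d[1],np.sin(a)*d[0]-np.cos(a)*d[1],-d[2]])/150
    print("at",np.round(p,1),round(yw,2),"turn",round(t/90,4),"shift after turn",np.round(tl(a),4),"| before turn",np.round(tl(np.radians(yw)),4),"rows",round(np.linalg.norm(d)/62,1),"tilt",np.round(s["tcp_rot"][:2],4),"op",round(s["opening"]*95.1,1),"t",s["t"])
E
python3 - <<'E'
from h import *
im=cv2.imread("pics/top0.png")
for th in(150,165):
 fit("top",im,(353,241),32,22,kind="rect",th=th)
 fit("top",im,(436,240),45,36,kind="rect",th=th)
for th in(125,145):
 fit("top",im,(376,150),24,20,th=th+10);fit("top",im,(200,148),24,18,th=th+15);fit("top",im,(282,244),14,22,th=th+15)
 fit("top",im,(248,192),10,14,th=th);fit("top",im,(122,244),45,36,th=th)
a=back("top",(248,191.75),10),back("top",(246,188.75),52);print(a)
fs=cv2.imread("pics/side0.png")
P=[(457.6,-140.7,32),(454.4,-300.7,45),(647.6,-195,24),(658,174.8,24),(455.4,4.4,14),(556,70,10),(459.3,333,45)]
pr=proj("side",np.array(P));print(np.round(pr,1).tolist())
mosaic(fs,[tuple(map(float,np.round(p,0))) for p in pr],"pics/ms.png",s=4)
plan(500,150,200,91)
E
```

```text
rect [ 457.6 -141. ] [56.1 55.6] 1.3 mom 457.4 -140.8
rect [ 454.9 -300.7] [89.8 89.3] 16.9 mom 454.9 -300.7
rect [ 457.4 -140.9] [55.1 54.8] 1.3 mom 457.4 -140.7
rect [ 454.8 -300.7] [89.2 88.7] 16.8 mom 454.8 -300.7
ell [ 648.2 -195.3] [46.9 47.5] 87.5 mom 648.2 -195.3
ell [657.9 174.7] [44.1 44.8] 109.6 mom 657.9 174.7
ell [455.5   4.3] [54.1 54.6] 80.1 mom 455.5 4.3
ell [566.2  74.3] [67.  68.3] 94.1 mom 565.3 73.6
ell [457.6 336.7] [ 95.9 113.4] 27.6 mom 458.6 335.7
ell [ 647.8 -195. ] [45.4 45.4] 2.8 mom 647.8 -195.0
ell [657.7 174.6] [42.8 43.2] 120.7 mom 657.7 174.6
ell [455.4   4.4] [53.1 53.1] 38.6 mom 455.4 4.4
ell [564.3  73.5] [29.1 31.2] 79.1 mom 564.6 72.2
ell [459.5 332.8] [97.8 98.7] 169.9 mom 459.5 332.8
(array([[563.97781685,  74.08138044]]), array([[563.51027713,  75.05545921]]))
[[291.8, 191.3], [291.4, 151.1], [218.3, 181.2], [191.4, 299.8], [294.6, 238.4], [248.3, 262.3], [299.9, 376.6]]
at [212.3 587.6 214.1] 160.13 turn 0.7681 shift after turn [-2.9504  1.8669  0.0941] | before turn [-2.7955 -2.0917  0.0941] rows 8.4 tilt [-3.1406e+00 -1.0000e-04] op 95.0 t 0.1
```

View pics/ms.png

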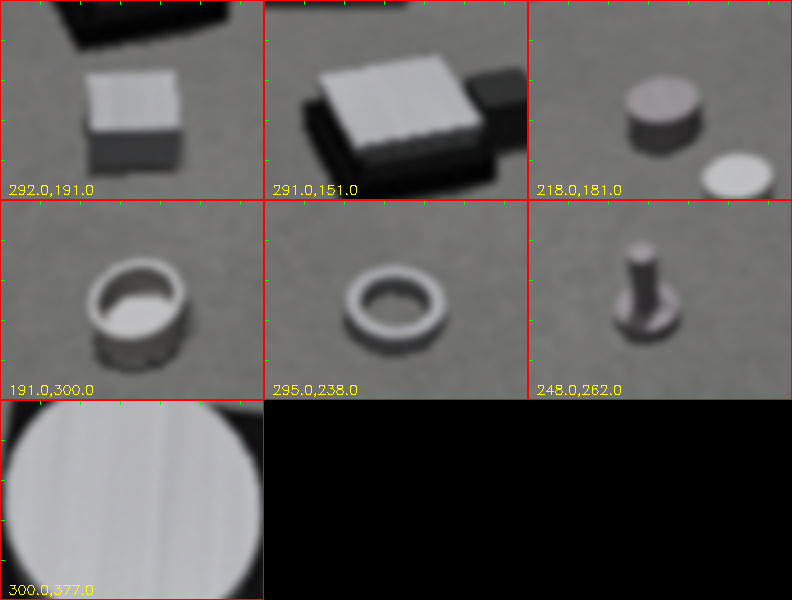

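>>> move_arm:
  moves: [-0.28,-0.21,0.01,0,-0.28,-0.21,0.01,0,-0.28,-0.21,0.01,0,-0.28,-0.21,0.01,0,-0.28,-0.21,0.01,0,-0.28,-0.21,0.01,0,-0.28,-0.21,0.01,0,-0.28,-0.21,0.01,0,-0.28,-0.21,0.01,0,-0.28,-0.21,0.01,0]
  claw: 95

```text
t: 1.35
eef_pos: [501.0, 147.2, 199.5]
tcp_rot: [3.142, -0.0, 2.795]
ft_force: [1.4, 0.4, -0.3]
opening: 1.001
grip_force: 0.0
```

>>> move_arm:
  moves: [0,0,0,0.096,0,0,0,0.096,0,0,0,0.096,0,0,0,0.096,0,0,0,0.096,0,0,0,0.096,0,0,0,0.096,0,0,0,0.096,0,0,0,0]

```text
t: 2.48
eef_pos: [500.2, 148.8, 199.4]
tcp_rot: [-3.141, 0.0, 1.589]
ft_force: [0.0, -1.0, 0.8]
opening: 1.002
grip_force: 0.0
```

```bash
python3 -c "
from h import *
plan(457.5,-140.9,100,91.3)"
```

```text
at [500.2 148.8 199.4] 91.07 turn -0.0026 shift after turn [-1.9243 -0.3286  0.663 ] | before turn [-1.9256 -0.3208  0.663 ] rows 5.0 tilt [-3.1412  0.    ] op 95.3 t 2.475
```

>>> move_arm:
  moves: [-0.32,-0.054,0.1,-0.0026,-0.32,-0.054,0.1,0,-0.32,-0.055,0.11,0,-0.32,-0.055,0.11,0,-0.32,-0.055,0.12,0,-0.324,-0.055,0.12,0,0,0,0,0,0,0,0,0]

```text
t: 3.48
eef_pos: [457.2, -140.5, 100.7]
tcp_rot: [-3.141, -0.0, 1.594]
ft_force: [0.5, -0.5, -0.2]
opening: 0.997
grip_force: 0.0
```

```bash
python3 -c "
from h import *
plan(457.5,-140.9,4,91.3)"
```

```text
at [ 457.2 -140.5  100.7] 91.33 turn 0.0003 shift after turn [-0.0026  0.002   0.6444] | before turn [-0.0026  0.002   0.6444] rows 1.6 tilt [-3.1414e+00 -3.0000e-04] op 94.8 t 3.475
```

>>> move_arm:
  moves: [-0.002,0.002,0.22,0,0,0,0.22,0,0,0,0.14,0,0,0,0.06,0,0,0,0,0,0,0,0,0]

```text
t: 4.22
eef_pos: [458.0, -140.9, 5.4]
tcp_rot: [3.14, 0.0, 1.593]
ft_force: [-0.8, 0.1, -0.2]
opening: 1.001
grip_force: 0.0
```

>>> move_arm:
  moves: [0,0,0,0,0,0,0,0,0,0,0,0,0,0,0,0,0,0,0,0,0,0,0,0]
  claw: 45

```text
t: 4.97
eef_pos: [457.6, -141.1, 4.6]
tcp_rot: [3.141, -0.0, 1.592]
ft_force: [-1.2, 0.7, 1.3]
opening: 0.585
grip_force: 30.0
```

```bash
python3 -c "
from h import *
plan(454.9,-300.7,140,106.9)"
```

```text
at [ 457.6 -141.1    4.6] 91.24 turn -0.174 shift after turn [-1.013  -0.3264 -0.9025] | before turn [-1.0635 -0.0409 -0.9025] rows 3.4 tilt [ 3.1415 -0.    ] op 55.6 t 4.975
```

>>> move_arm:
  moves: [0,0,-0.15,0,0,0,-0.25,0,0,0,-0.25,0,0,0,-0.25,-0.087,0,0,0,-0.087,-0.25,-0.08,0,0,-0.25,-0.08,0,0,-0.25,-0.08,0,0,-0.25,-0.08,0,0,0,0,0,0]

```text
t: 6.22
eef_pos: [454.8, -300.4, 138.9]
tcp_rot: [-3.141, -0.0, 1.863]
ft_force: [-0.0, -0.1, -3.3]
opening: 0.589
grip_force: 30.0
```

>>> move_arm:
  moves: [0,0,0,0,0,0,0,0]

```text
t: 6.48
eef_pos: [455.2, -297.4, 139.5]
tcp_rot: [-3.141, -0.001, 1.867]
ft_force: [-0.2, 1.7, -2.5]
opening: 0.588
grip_force: 30.0
```

Run:
```python
from h import *
im=viewer.read_camera("top")[:,:,::-1].copy();mosaic(im,[(436,240)],"pics/a.png",s=7,w=110,h=84,cols=1)
print(monitor.state()["ft_force"]);plan(454.9,-300.7,51.5,106.9)
```

```text
[ 0.79078487 -0.06580769 -2.34025833]
at [ 455.3 -297.5  139.6] 106.97 turn 0.0008 shift after turn [-0.0194 -0.0086  0.5873] | before turn [-0.0194 -0.0086  0.5873] rows 1.4 tilt [-3.1415e+00 -4.0000e-04] op 55.8 t 6.525
```

View pics/a.png

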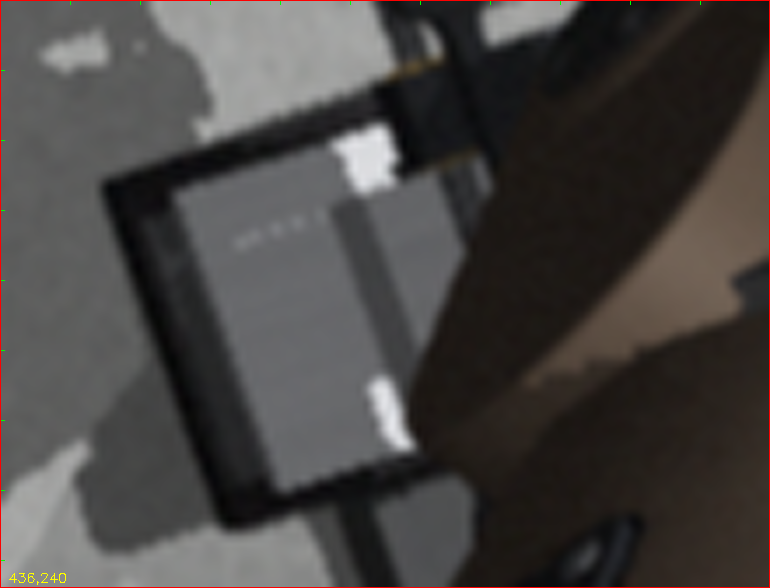

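>>> move_arm:
  moves: [-0.01,-0.004,0.2,0,-0.0094,-0.0046,0.2,0,0,0,0.12,0,0,0,0.05,0,0,0,0.0,0,0,0,0.0,0]

```text
t: 7.28
eef_pos: [455.2, -301.8, 54.9]
tcp_rot: [3.141, 0.001, 1.866]
ft_force: [-0.4, -0.4, -2.9]
opening: 0.588
grip_force: 30.0
```

```bash
python3 -c "
from h import *
plan(454.9,-300.7,49.7,106.9)"
```

```text
at [ 455.2 -301.8   54.9] 106.92 turn 0.0002 shift after turn [0.0073 0.     0.0345] | before turn [0.0073 0.     0.0345] rows 0.1 tilt [3.1409e+00 9.0000e-04] op 56.0 t 7.275
```

>>> move_arm:
  moves: [0.003,0,0.014,0,0,0,0,0,0,0,0,0]

```text
t: 7.65
eef_pos: [454.7, -301.3, 52.1]
tcp_rot: [3.141, 0.0, 1.866]
ft_force: [-0.1, -0.3, -3.0]
opening: 0.584
grip_force: 30.0
```

```bash
python3 -c "
from h import *
plan(454.9,-300.7,49.7,106.9)"
```

```text
at [ 454.7 -301.3   52.1] 106.9 turn 0.0 shift after turn [0.0033 0.0023 0.0161] | before turn [0.0033 0.0023 0.0161] rows 0.0 tilt [3.1415 0.    ] op 55.5 t 7.65
```

>>> move_arm:
  moves: [0.003,0.002,0.011,0,0,0,0.006,0,0,0,0,0,0,0,0,0]

```text
t: 8.15
eef_pos: [454.8, -300.6, 49.6]
tcp_rot: [3.142, -0.0, 1.866]
ft_force: [-1.5, 1.6, 3.6]
opening: 0.586
grip_force: 30.0
```

```bash
python3 -c "
from h import *
plan(454.9,-300.7,49.7,106.9);print(monitor.state()['ft_force'])"
```

```text
at [ 454.8 -300.6   49.6] 106.91 turn 0.0001 shift after turn [-0.0004  0.0002 -0.0004] | before turn [-0.0004  0.0002 -0.0004] rows 0.0 tilt [ 3.1415e+00 -1.0000e-04] op 55.7 t 8.15
[-1.47189769  1.55073244  3.62337838]
```

>>> move_arm:
  moves: [0,0,0,0,0,0,0,0,0,0,0,0,0,0,0,0]
  claw: 78

```text
t: 8.65
eef_pos: [454.9, -300.8, 49.4]
tcp_rot: [3.142, -0.0, 1.866]
ft_force: [0.8, 0.4, -0.3]
opening: 0.816
grip_force: 0.0
```

>>> move_arm:
  moves: [0,0,-0.1,0,0,0,-0.25,0,0,0,-0.35,0,0,0,0,0]

```text
t: 9.15
eef_pos: [456.1, -301.7, 158.8]
tcp_rot: [3.138, 0.006, 1.866]
ft_force: [0.2, -0.7, -0.5]
opening: 0.818
grip_force: 0.0
```

```bash
python3 -c "
from h import *
plan(648,-195.1,100,106.9)"
```

```text
at [ 456.1 -301.7  158.8] 106.91 turn 0.0001 shift after turn [0.308  1.4308 0.3921] | before turn [0.3078 1.4308 0.3921] rows 3.7 tilt [3.1376 0.0061] op 77.8 t 9.15
```

>>> move_arm:
  moves: [0.06,0.29,0.03,0,0.06,0.29,0.05,0,0.06,0.29,0.1,0,0.06,0.29,0.1,0,0.06,0.27,0.11,0,0,0,0,0,0,0,0,0,0,0,0,0]
  claw: 85

```text
t: 10.15
eef_pos: [646.4, -196.0, 96.5]
tcp_rot: [3.141, 0.0, 1.865]
ft_force: [-0.6, -0.3, 0.3]
opening: 0.893
grip_force: 0.0
```

Run:
```python
from h import *
for n in("top","side"):
    im=viewer.read_camera(n)[:,:,::-1].copy();cv2.imwrite(f"pics/{n}1.png",im)
a=cv2.imread("pics/top1.png");b=cv2.imread("pics/side1.png")
def big(im,u,v):
    return cv2.resize(cv2.getRectSubPix(im,(66,80),(u,v)),None,fx=6,fy=6,interpolation=cv2.INTER_CUBIC)
cv2.imwrite("pics/b.png",np.hstack([big(a,436,240),big(b,291,145)]))
g=cv2.cvtColor(a,cv2.COLOR_BGR2GRAY);print(g[225:256:3,415:460:4])
plan(648,-195.1,4,106.9)
```

```text
[[86 89 84 88 89 86 86 89 89 88 89 89]
 [88 87 88 87 86 86 87 87 90 90 88 90]
 [88 87 87 88 88 87 89 91 89 90 90 89]
 [86 86 86 87 87 87 88 87 86 88 89 89]
 [72 87 86 87 87 89 89 87 88 89 91 90]
 [66 61 71 87 87 89 87 88 88 88 88 89]
 [75 73 68 61 78 87 88 88 87 86 88 89]
 [82 80 75 71 64 59 77 88 87 88 87 87]
 [87 82 81 77 74 71 66 62 82 88 86 87]
 [90 87 86 83 78 77 73 69 64 61 81 88]
 [91 89 88 87 86 84 77 77 73 69 66 58]]
at [ 646.6 -196.    96.6] 106.85 turn -0.0006 shift after turn [0.0032 0.0108 0.6173] | before turn [0.0032 0.0108 0.6173] rows 1.5 tilt [3.1411e+00 4.0000e-04] op 85.0 t 10.25
```

View pics/b.png

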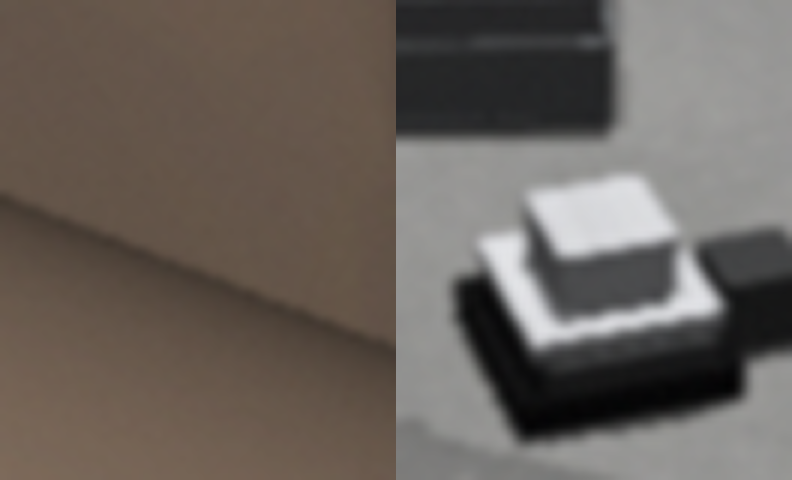

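Run:
```python
from h import *
def w(p,z):
    p=np.array(p,float);return back("side",p/6+[291-32.5-.4,145-39.5-.4],z)
r=w([(130,189),(246,175),(284,237),(161,258)],77);p=w([(83,239),(140,350),(330,310)],45)
print(r,r.mean(0));print(p,(p[0]+p[2])/2)
d=r[2]-r[3];print(np.degrees(np.arctan2(*d[::-1])),np.linalg.norm(np.diff(r,axis=0),axis=1),np.linalg.norm(np.diff(p,axis=0),axis=1));d=p[2]-p[1];print(np.degrees(np.arctan2(*d[::-1])))
```

```text
[[ 486.16227914 -324.55260885]
 [ 432.50366348 -335.61143415]
 [ 417.9264859  -282.36050809]
 [ 472.89559823 -266.45826184]] [ 452.37200669 -302.24570323]
[[ 508.39667649 -333.54072767]
 [ 482.42192678 -242.36056515]
 [ 396.4787548  -272.03082095]] [ 452.43771565 -302.78577431]
-163.86514943118132 [54.78635461 55.21010082 57.22311374] [94.80775105 90.92058561]
-160.95373382043144
```

>>> move_arm:
  moves: [0.003,0.006,0.22,0,0,0,0.22,0,0,0,0.11,0,0,0,0.05,0,0,0,0,0,0,0,0,0,0,0,0,0]

```text
t: 11.12
eef_pos: [648.1, -194.7, 6.8]
tcp_rot: [3.141, 0.001, 1.866]
ft_force: [-0.3, 0.6, 0.2]
opening: 0.888
grip_force: 0.0
```

```bash
python3 -c "
from h import *
plan(648,-195.1,4,106.9)"
```

```text
at [ 648.1 -194.7    6.8] 106.9 turn 0.0 shift after turn [-0.0023 -0.0014  0.0188] | before turn [-0.0023 -0.0014  0.0188] rows 0.0 tilt [3.1406e+00 7.0000e-04] op 84.4 t 11.125
```

>>> move_arm:
  moves: [-0.002,-0.001,0.016,0,0,0,0,0,0,0,0,0]

```text
t: 11.5
eef_pos: [647.7, -195.0, 3.5]
tcp_rot: [3.142, -0.0, 1.866]
ft_force: [0.6, -0.1, -0.9]
opening: 0.894
grip_force: 0.0
```

>>> move_arm:
  moves: [0,0,0,0,0,0,0,0,0,0,0,0,0,0,0,0,0,0,0,0,0,0,0,0]
  claw: 35

```text
t: 12.25
eef_pos: [647.7, -194.9, 3.6]
tcp_rot: [3.141, -0.0, 1.866]
ft_force: [0.6, 0.8, 1.5]
opening: 0.496
grip_force: 30.0
```

>>> move_arm:
  moves: [0,0,-0.15,0,0,0,-0.3,0,0,0,-0.3,0,0,0,-0.3,0,0.4,0,0,0,0.4,0,0,0,0.4,0,0,0,0,0,0,0,0,0,0,0]

```text
t: 13.38
eef_pos: [595.4, -22.8, 161.0]
tcp_rot: [-3.142, 0.0, 1.867]
ft_force: [-0.1, -0.5, -3.1]
opening: 0.5
grip_force: 30.0
```

Run:
```python
from h import *
a=viewer.read_camera("top")[:,:,::-1].copy();cv2.imwrite("pics/top2.png",a)
mosaic(a,[(436,240)],"pics/c.png",s=7,w=110,h=84,cols=1)
print(monitor.state()["grip_force"]);plan(454.9,-300.7,160,106.9)
```

```text
29.999518990516663
at [595.6 -23.4 160.9] 106.89 turn -0.0002 shift after turn [-1.4963 -1.435   0.0063] | before turn [-1.4967 -1.4346  0.0063] rows 5.0 tilt [3.1416e+00 1.0000e-04] op 47.2 t 13.425
```

View pics/c.png

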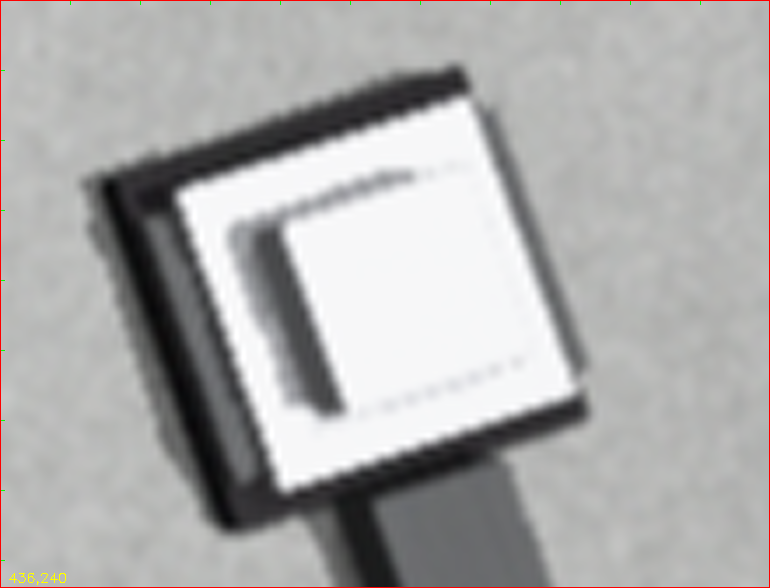

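Run:
```python
from h import *
def w(p,z):
    p=np.array(p,float);return back("top",(p+.5)/7-.5+[436-54.5,240-41.5],z)
r=w([(281,224),(343,413),(538,355),(475,165)],77);p=w([(175,188),(282,492),(583,393),(470,97)],45)
for q in(r,p):
    e=np.diff(q,axis=0);print(np.round(q,1).tolist(),q.mean(0),np.degrees(np.arctan2(e[:,1],e[:,0])),np.linalg.norm(e,axis=1))
```

```text
[[472.4, -266.0], [420.1, -280.3], [435.1, -334.9], [487.9, -320.7]] [ 453.88250856 -300.49454589] [-164.70445617  -74.63484857   15.06165316] [54.25434784 56.58008362 54.7051226 ]
[[485.7, -244.9], [398.8, -271.0], [425.3, -358.0], [510.5, -330.9]] [ 455.06928457 -301.2145123 ] [-163.27143368  -73.06682184   17.62745668] [90.68032561 90.87294592 89.35478348]
```

Run:
```python
from h import *
def edge(im,p0,p1,z,half=4):
    g=cv2.cvtColor(im,cv2.COLOR_BGR2GRAY).astype(np.float32);p0,p1=np.array(p0,float),np.array(p1,float)
    d=(p1-p0)/np.linalg.norm(p1-p0);n=np.array([-d[1],d[0]]);s=np.arange(-half,half+.01,.1);P=[]
    for f in np.linspace(.12,.88,60):
        q=p0+f*(p1-p0)+s[:,None]*n
        v=cv2.remap(g,q[:,0].astype(np.float32)[:,None],q[:,1].astype(np.float32)[:,None],cv2.INTER_LINEAR)[:,0]
        gr=np.abs(np.gradient(cv2.GaussianBlur(v[:,None],(1,9),0)[:,0]));w=gr*(gr>.5*gr.max());P.append(q[0]+n*((w*(s+half)).sum()/w.sum()))
    W=back("top",P,z).astype(np.float32);l=cv2.fitLine(W,cv2.DIST_HUBER,0,.01,.01).ravel()
    return round(float(np.degrees(np.arctan2(l[1],l[0]))%90),2),np.round(l[2:],1)
m=lambda p:(np.array(p)+.5)/7-.5+[436-54.5,240-41.5]
a=cv2.imread("pics/top2.png");z=cv2.imread("pics/top0.png")
L=[(175,188),(282,492),(583,393),(470,97)]
for i in range(4):
    A,B=m(L[i]),m(L[(i+1)%4]);print("plate",edge(z,A,B,45),edge(a,A,B,45))
print("riser left",edge(a,m((281,224)),m((343,413)),77,2),"bottom",edge(a,m((343,413)),m((538,355)),77,2),"top",edge(a,m((281,222)),m((413,178)),77,2))
u=np.array([back("top",(353,241),32)[0]])
g=[(339.6,228),(366,227.5),(367.5,254.5),(340,255)]
for i in range(4):print("riser0",edge(z,g[i],g[(i+1)%4],32))
```

```text
plate (16.97, array([ 442., -258.], dtype=float32)) (16.93, array([ 443.8, -257.3], dtype=float32))
plate (16.96, array([ 414.8, -323.2], dtype=float32)) (16.77, array([ 411.1, -311.6], dtype=float32))
plate (16.91, array([ 467., -344.], dtype=float32)) (16.95, array([ 467.1, -344.2], dtype=float32))
plate (16.87, array([ 498.1, -288.3], dtype=float32)) (16.81, array([ 497.1, -284.1], dtype=float32))
riser left (16.94, array([ 445. , -273.7], dtype=float32)) bottom (16.43, array([ 426.7, -307.8], dtype=float32)) top (16.44, array([ 478.8, -284.6], dtype=float32))
riser0 (1.91, array([ 484. , -139.5], dtype=float32))
riser0 (1.55, array([ 456.4, -167.8], dtype=float32))
riser0 (2.61, array([ 429.6, -136.7], dtype=float32))
riser0 (1.86, array([ 455.5, -113.2], dtype=float32))
```

>>> move_arm:
  moves: [-0.25,-0.24,0,0,-0.25,-0.24,0,0,-0.25,-0.24,0,0,-0.25,-0.24,0,0,-0.25,-0.24,0,0,-0.245,-0.236,0,0,0,0,0,0,0,0,0,0,0,0,0,0]

```text
t: 14.55
eef_pos: [454.7, -299.4, 161.0]
tcp_rot: [3.142, -0.0, 1.866]
ft_force: [-0.5, -0.1, -3.0]
opening: 0.5
grip_force: 30.0
```

>>> move_arm:
  moves: [0,0,0.15,0,0,0,0.15,0,0,0,0.1,0,0,0,0.08,0,0,0,0,0,0,0,0,0,0,0,0,0]

```text
t: 15.42
eef_pos: [454.7, -300.1, 89.6]
tcp_rot: [3.141, 0.001, 1.866]
ft_force: [0.6, -0.6, -3.6]
opening: 0.499
grip_force: 30.0
```

```bash
python3 -c "
from h import *
plan(454.6,-300.4,80.6,106.9)"
```

```text
at [ 454.7 -300.1   89.6] 106.9 turn 0.0 shift after turn [-0.0018 -0.001   0.0603] | before turn [-0.0018 -0.001   0.0603] rows 0.1 tilt [3.141e+00 8.000e-04] op 47.4 t 15.425
```

>>> move_arm:
  moves: [-0.002,-0.001,0.03,0,0,0,0.012,0,0,0,0,0,0,0,0,0,0,0,0,0]

```text
t: 16.05
eef_pos: [454.5, -300.3, 82.8]
tcp_rot: [3.141, 0.0, 1.866]
ft_force: [0.6, 0.4, -3.2]
opening: 0.501
grip_force: 30.0
```

```bash
python3 -c "
from h import *
plan(454.6,-300.4,80.6,106.9)"
```

```text
at [ 454.5 -300.3   82.8] 106.9 turn 0.0 shift after turn [-0.0012  0.0007  0.0148] | before turn [-0.0012  0.0007  0.0148] rows 0.0 tilt [3.1414 0.    ] op 47.6 t 16.05
```

>>> move_arm:
  moves: [0,0,0.009,0,0,0,0.005,0,0,0,0,0,0,0,0,0]

```text
t: 16.55
eef_pos: [454.4, -300.2, 80.6]
tcp_rot: [3.142, -0.0, 1.866]
ft_force: [-0.5, 0.0, -3.9]
opening: 0.495
grip_force: 30.0
```

>>> move_arm:
  moves: [0,0,0.004,0,0,0,0.002,0,0,0,0,0,0,0,0,0]

```text
t: 17.05
eef_pos: [454.4, -300.3, 80.5]
tcp_rot: [3.141, 0.0, 1.866]
ft_force: [-2.0, 1.7, 7.3]
opening: 0.499
grip_force: 30.0
```

Contact. I'll release, rise and go towards the dish.

>>> move_arm:
  moves: [0,0,0,0,0,0,0,0,0,0,0,0,0,0,0,0]
  claw: 68

```text
t: 17.55
eef_pos: [454.4, -300.2, 79.7]
tcp_rot: [3.142, -0.0, 1.866]
ft_force: [0.2, -0.3, -0.6]
opening: 0.714
grip_force: 0.0
```

>>> move_arm:
  moves: [0,0,-0.1,0,0,0,-0.25,0,0,0,-0.3,0,0,0,0,0,0,0,0,0]

```text
t: 18.18
eef_pos: [454.2, -300.1, 177.5]
tcp_rot: [3.141, 0.0, 1.866]
ft_force: [-0.9, -0.6, -0.2]
opening: 0.718
grip_force: 0.0
```

```bash
python3 -c "
from h import *
plan(657.8,174.7,100,106.9)"
```

```text
at [ 454.2 -300.1  177.5] 106.91 turn 0.0001 shift after turn [2.6338 2.2187 0.5166] | before turn [2.6335 2.219  0.5166] rows 8.4 tilt [3.1414e+00 2.0000e-04] op 68.3 t 18.175
```

>>> move_arm:
  moves: [0.29,0.245,0,0,0.29,0.245,0,0,0.29,0.245,0.04,0,0.29,0.245,0.08,0,0.29,0.245,0.08,0,0.29,0.245,0.08,0,0.29,0.245,0.08,0,0.29,0.245,0.08,0,0.31,0.26,0.08,0,0,0,0,0]
  claw: 85

```text
t: 19.42
eef_pos: [657.8, 177.5, 96.3]
tcp_rot: [-3.138, -0.001, 1.87]
ft_force: [-0.2, -0.6, -0.2]
opening: 0.895
grip_force: 0.0
```

>>> move_arm:
  moves: [0,0,0,0,0,0,0,0]

```text
t: 19.68
eef_pos: [658.0, 172.8, 99.3]
tcp_rot: [-3.141, -0.0, 1.865]
ft_force: [0.9, -0.4, 0.6]
opening: 0.892
grip_force: 0.0
```

Run:
```python
from h import *
a=viewer.read_camera("top")[:,:,::-1].copy();cv2.imwrite("pics/top3.png",a)
mosaic(a,[(436,240)],"pics/d.png",s=7,w=110,h=84,cols=1)
plan(657.8,174.7,4,106.9)
```

```text
at [658.2 172.7  99.6] 106.82 turn -0.0009 shift after turn [0.0134 0.0013 0.637 ] | before turn [0.0134 0.0013 0.637 ] rows 1.5 tilt [ 3.1416 -0.    ] op 84.9 t 19.725
```

View pics/d.png

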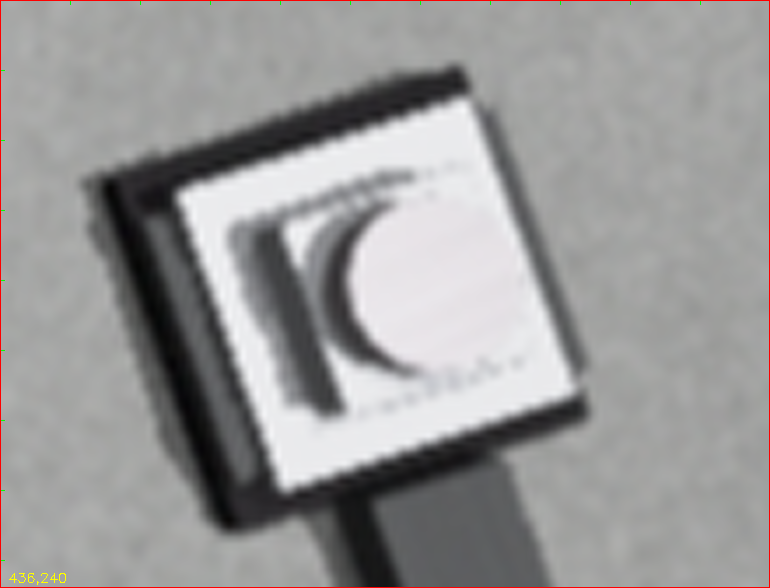

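Run:
```python
from h import *
a=cv2.imread("pics/top3.png").astype(int)
print(a[245,435],a[260,420],np.round(proj("top",[454.5,-300.3,101]),1))
d=np.clip((a[:,:,2]-a[:,:,1])*20,0,255).astype(np.uint8);d=cv2.cvtColor(cv2.GaussianBlur(d,(3,3),0),cv2.COLOR_GRAY2BGR)
v=d[245,442,0];print(v)
for k in(.35,.5,.65):fit("top",d,(442,240),101,18,th=int(v*k))
```

```text
[235 231 233] [236 234 233] [[443.3 238.2]]
81
ell [ 453.6 -298.2] [47.4 51.7] 5.6 mom 453.6 -298.1
ell [ 453.8 -298.7] [46.2 49.2] 2.8 mom 453.7 -298.6
ell [ 454.2 -299.6] [44.5 46.5] 155.3 mom 453.9 -299.3
```

>>> move_arm:
  moves: [0.006,0,0.22,0,0,0,0.22,0,0,0,0.11,0,0,0,0.05,0,0,0,0,0,0,0,0,0,0,0,0,0]

```text
t: 20.6
eef_pos: [658.4, 175.0, 10.2]
tcp_rot: [3.14, 0.0, 1.866]
ft_force: [-0.2, 0.5, -0.2]
opening: 0.895
grip_force: 0.0
```

```bash
python3 -c "
from h import *
plan(657.8,174.7,4,106.9)"
```

```text
at [658.4 175.   10.2] 106.91 turn 0.0001 shift after turn [-0.0009 -0.0045  0.0411] | before turn [-0.0009 -0.0045  0.0411] rows 0.1 tilt [3.1403e+00 1.0000e-04] op 85.1 t 20.6
```

>>> move_arm:
  moves: [0,0,0.02,0,0,0,0,0,0,0,0,0]

```text
t: 20.98
eef_pos: [658.0, 174.9, 6.3]
tcp_rot: [-3.142, -0.0, 1.866]
ft_force: [0.7, -0.5, 0.3]
opening: 0.895
grip_force: 0.0
```

```bash
python3 -c "
from h import *
plan(657.8,174.7,4,106.9)"
```

```text
at [658.  174.9   6.3] 106.91 turn 0.0001 shift after turn [-0.001  -0.0019  0.015 ] | before turn [-0.001  -0.0019  0.015 ] rows 0.0 tilt [-3.1416e+00 -1.0000e-04] op 85.1 t 20.975
```

>>> move_arm:
  moves: [0,0,0.012,0,0,0,0,0,0,0,0,0]

```text
t: 21.35
eef_pos: [658.0, 174.9, 4.5]
tcp_rot: [3.142, -0.0, 1.866]
ft_force: [1.1, 0.0, 0.3]
opening: 0.894
grip_force: 0.0
```

>>> move_arm:
  moves: [0,0,0,0,0,0,0,0,0,0,0,0,0,0,0,0,0,0,0,0,0,0,0,0]
  claw: 35

```text
t: 22.1
eef_pos: [658.1, 174.9, 4.5]
tcp_rot: [3.141, -0.0, 1.866]
ft_force: [-0.1, -0.0, 0.1]
opening: 0.468
grip_force: 30.0
```

>>> move_arm:
  moves: [0,0,-0.15,0,0,0,-0.3,0,0,0,-0.35,0,0,0,-0.35,0,0,0,0,0,0,0,0,0]

```text
t: 22.85
eef_pos: [657.6, 174.8, 176.3]
tcp_rot: [-3.141, -0.0, 1.866]
ft_force: [-0.4, -0.6, -0.8]
opening: 0.467
grip_force: 30.0
```

```bash
python3 -c "
from h import *
plan(454.5,-300.2,175,106.9)"
```

```text
at [657.6 174.8 176.3] 106.9 turn 0.0001 shift after turn [-2.6366 -2.2161  0.009 ] | before turn [-2.6364 -2.2163  0.009 ] rows 8.3 tilt [-3.1408e+00 -2.0000e-04] op 44.4 t 22.85
```

>>> move_arm:
  moves: [-0.29,-0.245,0,0,-0.29,-0.245,0,0,-0.29,-0.245,0,0,-0.29,-0.245,0,0,-0.29,-0.245,0,0,-0.29,-0.245,0,0,-0.29,-0.245,0,0,-0.29,-0.245,0,0,-0.21,-0.17,0,0,-0.1,-0.08,0,0]

```text
t: 24.1
eef_pos: [454.3, -300.3, 175.5]
tcp_rot: [-3.14, -0.002, 1.864]
ft_force: [0.5, 0.5, -0.5]
opening: 0.472
grip_force: 30.0
```

>>> move_arm:
  moves: [0,0,0,0,0,0,0,0,0,0,0.12,0,0,0,0.12,0,0,0,0.1,0,0,0,0.06,0,0,0,0,0,0,0,0,0,0,0,0,0]

```text
t: 25.22
eef_pos: [455.7, -299.1, 117.4]
tcp_rot: [3.141, 0.001, 1.866]
ft_force: [0.7, -0.1, -0.7]
opening: 0.468
grip_force: 30.0
```

```bash
python3 -c "
from h import *
plan(454.5,-300.2,105.5,106.9)"
```

```text
at [ 455.7 -299.1  117.4] 106.9 turn -0.0 shift after turn [-0.0048 -0.0099  0.0795] | before turn [-0.0048 -0.0099  0.0795] rows 0.2 tilt [3.1411e+00 6.0000e-04] op 44.5 t 25.225
```

>>> move_arm:
  moves: [-0.004,-0.009,0.04,0,0,0,0.025,0,0,0,0,0,0,0,0,0,0,0,0,0]

```text
t: 25.85
eef_pos: [454.5, -299.9, 107.3]
tcp_rot: [3.141, 0.0, 1.866]
ft_force: [-0.7, 0.1, -0.8]
opening: 0.474
grip_force: 30.0
```

```bash
python3 -c "
from h import *
plan(454.5,-300.2,105.5,106.9)"
```

```text
at [ 454.5 -299.9  107.3] 106.91 turn 0.0001 shift after turn [-0.0017 -0.0007  0.0119] | before turn [-0.0017 -0.0007  0.0119] rows 0.0 tilt [3.1414e+00 1.0000e-04] op 45.0 t 25.85
```

>>> move_arm:
  moves: [0,0,0.008,0,0,0,0.004,0,0,0,0,0,0,0,0,0]

```text
t: 26.35
eef_pos: [454.5, -299.9, 105.5]
tcp_rot: [3.141, -0.0, 1.866]
ft_force: [-0.4, 0.5, -0.0]
opening: 0.469
grip_force: 30.0
```

>>> move_arm:
  moves: [0,0,0.003,0,0,0,0,0,0,0,0,0]

```text
t: 26.72
eef_pos: [454.5, -299.9, 105.4]
tcp_rot: [3.141, 0.0, 1.866]
ft_force: [-1.8, 2.0, 6.9]
opening: 0.473
grip_force: 30.0
```

>>> move_arm:
  moves: [0,0,0,0,0,0,0,0,0,0,0,0,0,0,0,0]
  claw: 66

```text
t: 27.22
eef_pos: [454.4, -299.9, 104.8]
tcp_rot: [-3.142, -0.0, 1.866]
ft_force: [0.5, -0.2, 0.2]
opening: 0.691
grip_force: 0.0
```

>>> move_arm:
  moves: [0,0,-0.1,0,0,0,-0.2,0,0,0,-0.2,0,0,0,0,0,0,0,0,0]

```text
t: 27.85
eef_pos: [454.3, -299.7, 179.9]
tcp_rot: [-3.142, -0.0, 1.866]
ft_force: [-0.7, -0.4, -0.4]
opening: 0.692
grip_force: 0.0
```

```bash
python3 -c "
from h import *
plan(455.4,4.4,90,106.9)"
```

```text
at [ 454.3 -299.7  179.9] 106.9 turn 0.0001 shift after turn [1.9379 0.5968 0.5993] | before turn [1.9378 0.5969 0.5993] rows 5.1 tilt [-3.1416e+00 -1.0000e-04] op 65.8 t 27.85
```

>>> move_arm:
  moves: [0.3,0.092,0,0,0.3,0.092,0,0,0.3,0.092,0.1,0,0.3,0.092,0.17,0,0.3,0.092,0.17,0,0.28,0.087,0.16,0,0.158,0.05,0,0,0,0,0,0,0,0,0,0,0,0,0,0]
  claw: 85

```text
t: 29.1
eef_pos: [455.7, 3.4, 90.0]
tcp_rot: [3.141, 0.0, 1.865]
ft_force: [-0.3, 0.6, -0.6]
opening: 0.897
grip_force: 0.0
```

Run:
```python
from h import *
a=viewer.read_camera("top")[:,:,::-1].copy();b=viewer.read_camera("side")[:,:,::-1].copy();cv2.imwrite("pics/top4.png",a)
big=lambda im,u,v:cv2.resize(cv2.getRectSubPix(im,(66,80),(u,v)),None,fx=6,fy=6,interpolation=cv2.INTER_CUBIC)
cv2.imwrite("pics/e.png",np.hstack([big(a,440,235),big(b,291,130)]))
print(np.round(proj("top",[454.5,-300,125]),1))
plan(455.4,4.4,3,106.9)
```

```text
[[447.2 237.4]]
at [455.7   3.5  90.1] 106.83 turn -0.0007 shift after turn [ 6.200e-03 -1.000e-04  5.805e-01] | before turn [ 6.200e-03 -1.000e-04  5.805e-01] rows 1.4 tilt [3.1413e+00 1.0000e-04] op 84.8 t 29.2
```

View pics/e.png

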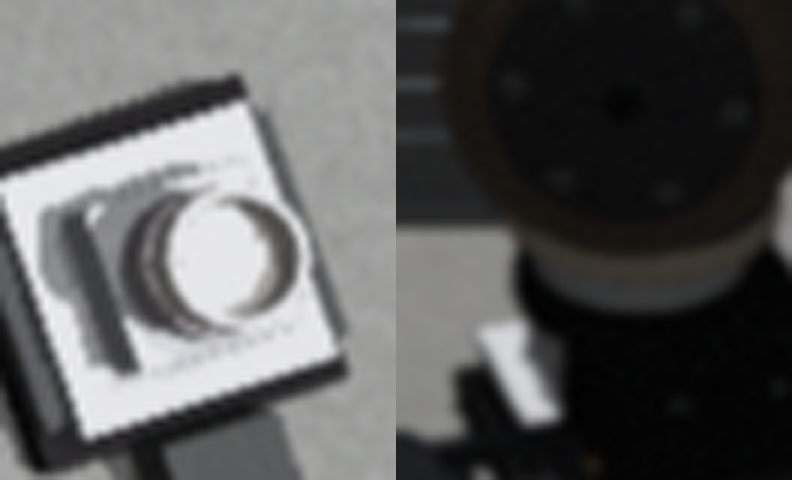

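The tower stands with the dish upright: its rim centre is about (447,238), against a predicted (447,237). Next is the collar.

>>> move_arm:
  moves: [0.005,0,0.2,0,0,0,0.2,0,0,0,0.1,0,0,0,0.05,0,0,0,0.02,0,0,0,0,0,0,0,0,0,0,0,0,0]

```text
t: 30.2
eef_pos: [455.6, 5.0, 4.8]
tcp_rot: [3.141, 0.0, 1.866]
ft_force: [-1.2, 0.6, -0.2]
opening: 0.892
grip_force: 0.0
```

```bash
python3 -c "
from h import *
plan(455.4,4.4,2.5,106.9)"
```

```text
at [455.6   5.    4.8] 106.9 turn 0.0 shift after turn [-0.0034 -0.0024  0.0156] | before turn [-0.0034 -0.0024  0.0156] rows 0.0 tilt [3.1408e+00 2.0000e-04] op 84.9 t 30.2
```

>>> move_arm:
  moves: [-0.002,-0.001,0.01,0,0,0,0,0,0,0,0,0]

```text
t: 30.58
eef_pos: [455.4, 4.7, 3.0]
tcp_rot: [3.142, -0.0, 1.866]
ft_force: [-0.0, -0.2, 0.1]
opening: 0.896
grip_force: 0.0
```

>>> move_arm:
  moves: [0,0,0,0,0,0,0,0,0,0,0,0,0,0,0,0,0,0,0,0,0,0,0,0]
  claw: 45

```text
t: 31.32
eef_pos: [455.4, 4.7, 3.0]
tcp_rot: [3.141, -0.0, 1.866]
ft_force: [-0.3, -0.1, -0.4]
opening: 0.573
grip_force: 30.0
```

>>> move_arm:
  moves: [0,0,-0.15,0,0,0,-0.3,0,0,0,-0.35,0,0,0,0,0,0,0,0,0]

```text
t: 31.95
eef_pos: [454.9, 4.7, 122.4]
tcp_rot: [-3.141, -0.0, 1.866]
ft_force: [-0.3, -0.4, -1.2]
opening: 0.574
grip_force: 30.0
```

```bash
python3 -c "
from h import *
plan(459.7,332.9,122,106.9)"
```

```text
at [454.9   4.7 122.4] 106.91 turn 0.0001 shift after turn [2.0841 0.6664 0.0029] | before turn [2.0841 0.6666 0.0029] rows 5.3 tilt [-3.1413e+00 -2.0000e-04] op 54.6 t 31.95
```

>>> move_arm:
  moves: [0.32,0.102,0,0,0.32,0.102,0,0,0.32,0.102,0,0,0.32,0.102,0,0,0.32,0.102,0,0,0.32,0.102,0,0,0.164,0.055,0,0,0,0,0,0,0,0,0,0,0,0,0,0]

```text
t: 33.2
eef_pos: [460.1, 331.8, 122.5]
tcp_rot: [-3.141, 0.0, 1.865]
ft_force: [0.4, 0.2, -1.0]
opening: 0.572
grip_force: 30.0
```

>>> move_arm:
  moves: [0,0,0.14,0,0,0,0.14,0,0,0,0.1,0,0,0,0.05,0,0,0,0.03,0,0,0,0,0,0,0,0,0,0,0,0,0]

```text
t: 34.2
eef_pos: [460.3, 333.0, 54.4]
tcp_rot: [3.141, -0.0, 1.866]
ft_force: [-0.5, -0.6, -0.5]
opening: 0.57
grip_force: 30.0
```

```bash
python3 -c "
from h import *
plan(459.7,332.9,48,106.9)"
```

```text
at [460.3 333.   54.4] 106.91 turn 0.0001 shift after turn [ 0.0008 -0.004   0.0426] | before turn [ 0.0008 -0.004   0.0426] rows 0.1 tilt [ 3.1409e+00 -2.0000e-04] op 54.2 t 34.2
```

>>> move_arm:
  moves: [0,-0.002,0.02,0,0,0,0.012,0,0,0,0,0,0,0,0,0,0,0,0,0]

```text
t: 34.83
eef_pos: [459.9, 332.8, 49.2]
tcp_rot: [3.142, -0.0, 1.866]
ft_force: [0.2, 0.1, -0.7]
opening: 0.572
grip_force: 30.0
```

>>> move_arm:
  moves: [0,0,0.004,0,0,0,0,0,0,0,0,0]

```text
t: 35.2
eef_pos: [459.9, 332.7, 48.6]
tcp_rot: [-3.142, -0.0, 1.866]
ft_force: [-0.3, 0.3, -0.9]
opening: 0.57
grip_force: 30.0
```

>>> move_arm:
  moves: [0,0,0.004,0,0,0,0.002,0,0,0,0,0,0,0,0,0]

```text
t: 35.7
eef_pos: [459.9, 332.8, 48.0]
tcp_rot: [3.141, -0.0, 1.866]
ft_force: [-0.8, 0.1, 4.9]
opening: 0.57
grip_force: 30.0
```

>>> move_arm:
  moves: [0,0,0,0,0,0,0,0,0,0,0,0,0,0,0,0]
  claw: 78

```text
t: 36.2
eef_pos: [459.9, 332.8, 47.6]
tcp_rot: [3.142, -0.0, 1.866]
ft_force: [-0.2, -0.3, -0.7]
opening: 0.817
grip_force: 0.0
```

>>> move_arm:
  moves: [0,0,-0.1,0,0,0,-0.2,0,0,0,-0.25,0,0,0,0,0,0,0,0,0]

```text
t: 36.83
eef_pos: [459.7, 332.7, 130.4]
tcp_rot: [3.141, -0.0, 1.866]
ft_force: [-0.3, 0.6, 0.2]
opening: 0.818
grip_force: 0.0
```

```bash
python3 -c "
from h import *
plan(564,74.2,110,106.9)"
```

```text
at [459.7 332.7 130.4] 106.9 turn 0.0 shift after turn [-1.8507  0.1642  0.1363] | before turn [-1.8507  0.1641  0.1363] rows 4.5 tilt [ 3.1412e+00 -1.0000e-04] op 77.8 t 36.825
```

>>> move_arm:
  moves: [-0.3,0.027,0.02,0,-0.3,0.027,0.02,0,-0.3,0.027,0.02,0,-0.3,0.027,0.02,0,-0.3,0.027,0.03,0,-0.25,0.02,0.026,0,-0.1,0.009,0,0,0,0,0,0,0,0,0,0,0,0,0,0]

```text
t: 38.08
eef_pos: [563.7, 75.5, 109.9]
tcp_rot: [-3.142, -0.0, 1.867]
ft_force: [-0.5, -0.3, 0.1]
opening: 0.82
grip_force: 0.0
```

Run:
```python
from h import *
a=viewer.read_camera("top")[:,:,::-1].copy();b=viewer.read_camera("side")[:,:,::-1].copy();cv2.imwrite("pics/top5.png",a);cv2.imwrite("pics/side5.png",b)
big=lambda im,u,v:cv2.resize(cv2.getRectSubPix(im,(66,80),(u,v)),None,fx=6,fy=6,interpolation=cv2.INTER_CUBIC)
cv2.imwrite("pics/f.png",np.hstack([big(a,122,244),big(b,300,376)]))
print(np.round(proj("top",[459.7,332.9,59]),1),np.round(proj("side",[459.7,332.9,59]),1))
plan(564,74.2,20,106.9)
```

```text
[[115.4 242.4]] [[299.9 372.4]]
at [563.9  75.2 109.9] 106.97 turn 0.0008 shift after turn [-0.0068 -0.0012  0.5994] | before turn [-0.0068 -0.0012  0.5994] rows 1.5 tilt [ 3.1414e+00 -1.0000e-04] op 77.7 t 38.175
```

View pics/f.png

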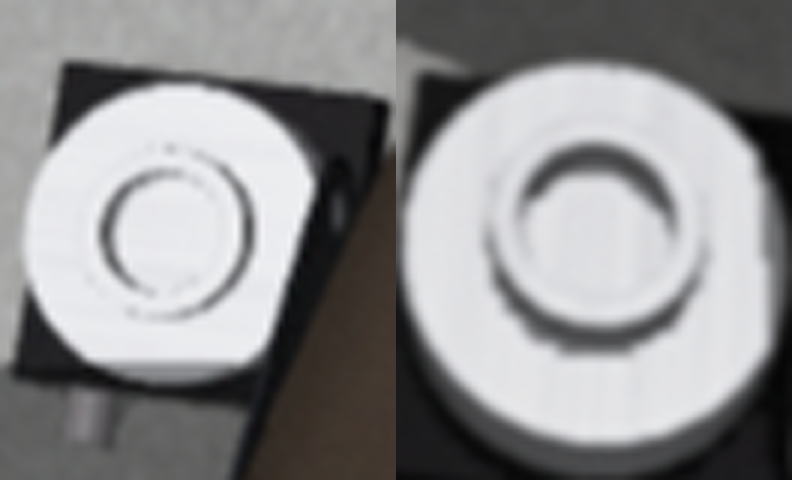

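Run:
```python
from h import *
a=cv2.imread("pics/top5.png");b=cv2.imread("pics/side5.png");t=[]
for n,im,(u,v),h in(("top",a,(115,242),20),("side",b,(300,373),22)):
    c=cv2.getRectSubPix(im,(2*h+1,2*h+1),(u,v)).astype(float);s=396/(2*h+1)
    c=np.clip((c-150)*255/105,0,255).astype(np.uint8);c=cv2.resize(c,(396,396),interpolation=cv2.INTER_CUBIC)
    for zz,r,col in((59,28,(0,0,255)),(59,20,(0,200,0)),(45,28,(255,120,0)),(45,50,(255,0,255))):
        th=np.linspace(0,2*np.pi,100);P=np.c_[459.7+r*np.cos(th),332.9+r*np.sin(th),0*th+zz]
        q=(proj(n,P)-[u-h,v-h]+.5)*s;cv2.polylines(c,[np.round(q).astype(int)],True,col,1)
    t.append(c)
cv2.imwrite("pics/g.png",np.hstack(t))
```

```text
(no output)
```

View pics/g.png

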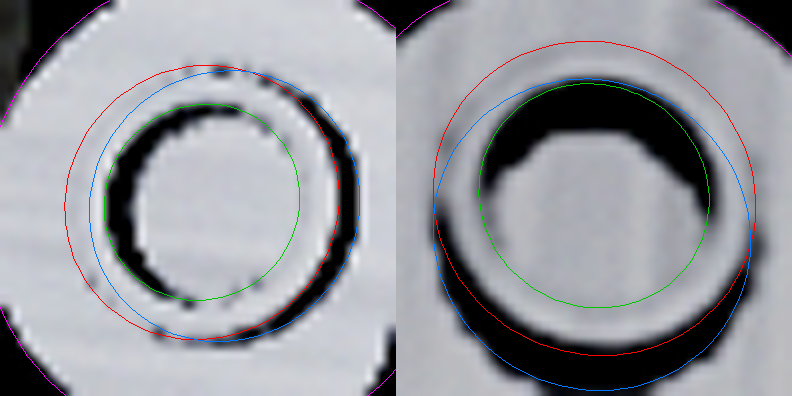

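Run:
```python
from h import *
a=cv2.imread("pics/top0.png");b=cv2.imread("pics/side0.png");t=[]
for n,im in(("top",a),("side",b)):
    u,v=np.round(proj(n,[564,74.1,25])[0]);h=14
    c=cv2.getRectSubPix(im,(2*h+1,2*h+1),(u,v)).astype(float);s=396/(2*h+1)
    c=np.clip((c-40)*255/180,0,255).astype(np.uint8);c=cv2.resize(c,(396,396),interpolation=cv2.INTER_CUBIC)
    for zz,r,col in((52,7,(0,0,255)),(10,17,(0,200,0)),(0,17,(255,120,0))):
        th=np.linspace(0,2*np.pi,100);P=np.c_[564+r*np.cos(th),74.1+r*np.sin(th),0*th+zz]
        q=(proj(n,P)-[u-h,v-h]+.5)*s;cv2.polylines(c,[np.round(q).astype(int)],True,col,1)
    t.append(c)
cv2.imwrite("pics/h.png",np.hstack(t))
```

```text
(no output)
```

View pics/h.png

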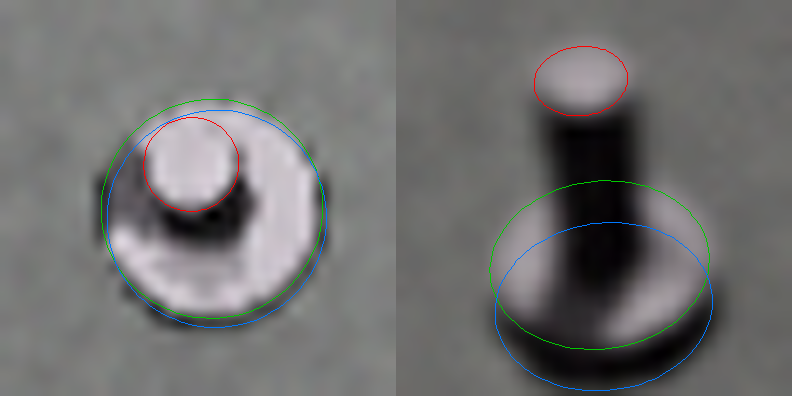

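>>> move_arm:
  moves: [-0.003,0,0.2,0,0,0,0.2,0,0,0,0.12,0,0,0,0.05,0,0,0,0.02,0,0,0,0,0,0,0,0,0,0,0,0,0]
  claw: 60

```text
t: 39.17
eef_pos: [564.4, 74.0, 21.7]
tcp_rot: [3.141, 0.0, 1.866]
ft_force: [0.4, -0.6, -1.0]
opening: 0.631
grip_force: 0.0
```

```bash
python3 -c "
from h import *
plan(564,74.1,20,106.9)"
```

```text
at [564.4  74.   21.7] 106.9 turn 0.0 shift after turn [ 0.0016 -0.0023  0.0115] | before turn [ 0.0016 -0.0023  0.0115] rows 0.0 tilt [3.1409e+00 1.0000e-04] op 60.1 t 39.175
```

The overlays for the standard (at 564,74) and the collar both match to under 1 mm. I'll grip the stem.

>>> move_arm:
  moves: [0,0,0,0,0,0,0,0,0,0,0,0,0,0,0,0,0,0,0,0,0,0,0,0,0,0,0,0]
  claw: 5

```text
t: 40.05
eef_pos: [564.2, 74.0, 21.2]
tcp_rot: [-3.141, -0.0, 1.866]
ft_force: [0.3, -0.0, -0.7]
opening: 0.141
grip_force: 30.0
```

>>> move_arm:
  moves: [0,0,-0.1,0,0,0,-0.25,0,0,0,-0.35,0,0,0,-0.1,0,0,0,0,0,0,0,0,0]

```text
t: 40.8
eef_pos: [563.6, 73.9, 140.1]
tcp_rot: [-3.14, -0.001, 1.866]
ft_force: [0.9, -0.3, -1.8]
opening: 0.138
grip_force: 30.0
```

```bash
python3 -c "
from h import *
plan(459.7,332.8,140,106.9)"
```

```text
at [563.6  73.9 140.1] 106.9 turn 0.0 shift after turn [ 1.8525e+00 -1.6090e-01  7.0000e-04] | before turn [ 1.8526e+00 -1.6090e-01  7.0000e-04] rows 4.5 tilt [-3.1397e+00 -6.0000e-04] op 13.1 t 40.8
```

>>> move_arm:
  moves: [0.3,-0.026,0,0,0.3,-0.026,0,0,0.3,-0.026,0,0,0.3,-0.026,0,0,0.3,-0.026,0,0,0.25,-0.022,0,0,0.102,-0.009,0,0,0,0,0,0,0,0,0,0,0,0,0,0]

```text
t: 42.05
eef_pos: [460.9, 331.7, 141.2]
tcp_rot: [-3.141, 0.0, 1.864]
ft_force: [-0.2, 0.2, -1.8]
opening: 0.139
grip_force: 30.0
```

>>> move_arm:
  moves: [0,0,0.12,0,0,0,0.12,0,0,0,0.08,0,0,0,0,0,0,0,0,0,0,0,0,0,0,0,0,0]

```text
t: 42.92
eef_pos: [460.5, 332.8, 93.7]
tcp_rot: [3.141, -0.0, 1.866]
ft_force: [0.9, -0.9, -1.3]
opening: 0.14
grip_force: 30.0
```

```bash
python3 -c "
from h import *
plan(459.6,332.7,66.2,106.9)"
```

```text
at [460.5 332.8  93.7] 106.91 turn 0.0001 shift after turn [ 0.0009 -0.0059  0.1834] | before turn [ 0.0009 -0.0059  0.1834] rows 0.4 tilt [ 3.1409e+00 -2.0000e-04] op 13.3 t 42.925
```

>>> move_arm:
  moves: [0,-0.004,0.06,0,0,0,0,0,0,0,0,0,0,0,0,0]

```text
t: 43.42
eef_pos: [459.8, 332.6, 84.3]
tcp_rot: [3.141, -0.0, 1.866]
ft_force: [-0.4, -0.5, -1.0]
opening: 0.14
grip_force: 30.0
```

>>> move_arm:
  moves: [0,0,0.03,0,0,0,0.03,0,0,0,0,0,0,0,0,0,0,0,0,0]

```text
t: 44.05
eef_pos: [459.8, 332.6, 75.4]
tcp_rot: [3.141, -0.0, 1.866]
ft_force: [-0.9, 1.1, -1.0]
opening: 0.139
grip_force: 30.0
```

Foot is now below the collar's rim with no contact force; I'll lower it the remaining 9 mm.

>>> move_arm:
  moves: [0,0,0.025,0,0,0,0.02,0,0,0,0.01,0,0,0,0,0,0,0,0,0,0,0,0,0]

```text
t: 44.8
eef_pos: [459.8, 332.6, 67.1]
tcp_rot: [3.141, -0.0, 1.866]
ft_force: [0.2, 0.9, -0.6]
opening: 0.139
grip_force: 30.0
```

>>> move_arm:
  moves: [0,0,0.005,0,0,0,0,0,0,0,0,0]

```text
t: 45.18
eef_pos: [459.7, 332.6, 66.3]
tcp_rot: [3.142, -0.0, 1.866]
ft_force: [-0.3, -1.1, -1.7]
opening: 0.137
grip_force: 30.0
```

>>> move_arm:
  moves: [0,0,0.004,0,0,0,0,0,0,0,0,0]

```text
t: 45.55
eef_pos: [459.9, 332.6, 66.1]
tcp_rot: [3.141, -0.0, 1.866]
ft_force: [-1.3, -0.2, 6.2]
opening: 0.14
grip_force: 30.0
```

>>> move_arm:
  moves: [0,0,0,0,0,0,0,0,0,0,0,0,0,0,0,0]
  claw: 40

```text
t: 46.05
eef_pos: [459.8, 332.6, 65.6]
tcp_rot: [-3.142, -0.0, 1.866]
ft_force: [-0.5, -0.5, 0.7]
opening: 0.415
grip_force: 0.0
```

>>> move_arm:
  moves: [0,0,-0.1,0,0,0,-0.25,0,0,0,-0.35,0,-0.35,0.05,0,0,-0.35,0.05,0,0,-0.35,0.05,0,0,-0.35,0.05,0,0,-0.35,0.05,0,0,0,0,0,0,0,0,0,0]

```text
t: 47.3
eef_pos: [571.8, 92.4, 171.3]
tcp_rot: [3.141, -0.0, 1.865]
ft_force: [0.8, 0.5, -0.1]
opening: 0.421
grip_force: 0.0
```

Run:
```python
from h import *
a=viewer.read_camera("top")[:,:,::-1].copy();b=viewer.read_camera("side")[:,:,::-1].copy();cv2.imwrite("pics/top6.png",a);cv2.imwrite("pics/side6.png",b)
big=lambda im,u,v:cv2.resize(cv2.getRectSubPix(im,(80,60),(u,v)),None,fx=5,fy=5,interpolation=cv2.INTER_CUBIC)
r2=np.hstack([cv2.resize(a,(400,300)),cv2.resize(b,(400,300))])
cv2.imwrite("pics/i.png",np.vstack([np.hstack([big(a,122,244),big(b,300,372)]),np.hstack([big(b,291,140),cv2.resize(a,(400,300))])]))
plan(0,0,0,0)
```

```text
at [571.6  93.3 171.1] 106.97 turn 1.1885 shift after turn [-3.8104  0.6217  1.1407] | before turn [ 0.5174 -3.8259  1.1407] rows 9.7 tilt [ 3.1413e+00 -1.0000e-04] op 40.0 t 47.4
```

View pics/i.png

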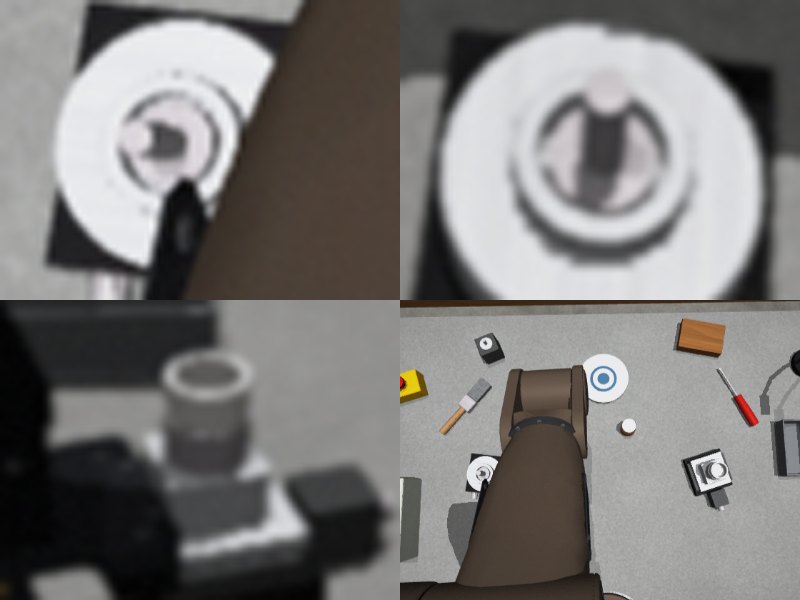

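Both stages look right: the standard stands stem up inside the collar on the round turntable, and the tower is stacked and centred. The jar and plate look unmoved; the V-block is hidden behind the arm in this view. The gripper is clear, so I'm handing in.

```bash
python3 -c "
from h import *
print(order.job_done())"
```

```text
the job is handed in; nothing more can be done
None
```

I built the tower on the square stage (riser, spacer, dish), then laid the collar on the turntable with the standard inside it, stem up, and handed the job in at about 47 s of the 144 s allowed; the cameras showed each piece within about 2 mm of centre, and the V-block was hidden in the last picture.

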